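Present the loose calibration ball to the bench camera

TASK

The bench inspection camera is to be calibrated on its steel reference ball: grip the ball tray by its black upright grip, draw it straight out of the lipped rails of its clear-hooded dock, and carry it over to the camera, keeping it level so that the loose ball stays in its shallow pocket. Bring the pocket in under the ring light and finish while holding it there in the air, level and still, with the ball centred under the lens and its centre about 50 mm below the ring light's lower face; do not put the tray down or let go of it. Do not touch the ball with the fingers, do not knock the camera head, and leave the other things on the bench where they are.

Things in the scene. Friction and masses are not known exactly. Their poses are not given: they have to be found in the camera images.
- tray: Aluminium ball tray, about 0.14 kg. Origin: underside of its plate below the pocket's centre; +x slides into the dock, z up. Plate 72 x 64 x 7 mm (x, y, z), centred; in its top a flat-bottomed round pocket 26 mm across, 2.5 mm deep. A neck 18 x 6 mm runs back to x = -147 mm and carries the grip at x = -130 mm. Centre of mass 50 mm behind the pocket, so it hangs off the grip as a lever.
- grip (a point): In the tray's black upright grip block, 24 x 16 x 36 mm (tray x, y, z), which spans 6 to 42 mm above the tray's underside; this point is 30 mm above the underside, at tray x = -130 mm. Pinch it from above, across its 16 mm or its 24 mm; it stands free on all sides, its middle 55 mm in front of the dock's block.
- pocket (a point): Point of the tray over the middle of its pocket, 13.5 mm above the tray's underside: where the ball's centre lies when in the middle of the pocket.
- ball_center (a point): Centre of the loose polished steel ball, 18 mm across, 24 g. It lies in the tray's pocket and can roll 4 mm any way in it; the rim is only 2.5 mm high, so it climbs out if the tray is tipped far (about 40 degrees) or started or stopped with a jerk.
- dock: Fixed blue block 45 mm high (x -75 to 50, y -48 to 48 mm), open to -x. Origin: on the bench under the parked pocket; the tray's plate lies on the block's top, axes parallel to the dock's. Lipped aluminium rails and a clear hood (top 77 mm up) from x = -42 to 46 mm; play 1.5 mm at either side, 2 mm above the plate, so the tray leaves only straight along -x and is free after 80 mm.
- camera_stand: Fixed bench camera stand: grey base plate 14 mm high, x from -65 to 105 mm, y from -60 to 60 mm; a 20 mm steel column at x = 85 mm, 363 mm high, carries the head. Origin: on the bench straight below the lens. +x points from the open front to the column: the tray is best brought in along +x.
- ring_face (a point): Centre of the lower face of the black ring light (68 mm across, opening 40 mm with the lens in it). It is clamped at another height each time, 165 to 215 mm above the bench; free space below. Above this face the camera head is about 100 mm tall and within 34 mm of the lens axis, except for the arm to the column.
- focus (a point): The lens's focus: the point on its axis 50 mm straight below the ring light's lower face, where the ball's centre has to be.
- rosin_tin: Round tin with an ochre lid, 58 x 58 x 24 mm, origin at the centre of its underside; a bystander.
- tip_cleaner: Round white tub with brass shavings, 64 x 64 x 41 mm, origin at the centre of its underside; a bystander.
- pcb_small_3: Small green circuit board with parts, 45 x 60 x 17 mm, origin at the centre of its underside; a bystander.
- side_cutters: Red-handled side cutters lying flat, 41 x 121 x 14 mm; a bystander.
- alcohol_bottle: White bottle, 58 mm across and 118 mm tall, origin at the centre of its underside; a bystander.
- flux_bottle: Red bottle with a long spout, 70 mm across and 199 mm tall, origin at the centre of its underside; a bystander.

How it is judged:
By the outcome, as a careful person would: the job done as asked, in the order asked, and still so for the second after the job is handed in, while the arm keeps its last pose, push and grip.
It also fails if it takes over 48 s, if anything falls off the work surface, if the arm or the gripper's body presses on something with over 40 N, if the wrist force passes 120 N, or if a joint passes its speed limit or range.

ROBOT

A 7-joint arm with a two-finger parallel gripper is mounted at the origin on a cart in front of the work surface, level with it; the furniture and walls round the work are solid. World frame = base frame: x ahead of the robot, y to its left, z up, the work surface at z = 0. Lengths are in mm, angles in rad, forces in N, time in s.
With the tool pointing down it reaches from about 425 to 875 mm from the base axis. Payload 9.9 kg.
Tool frame: the origin (TCP) lies on the front face of the gripper's body, between the roots of the fingers; the fingertips stand 73 mm ahead of it and the grasp point (between the pads) lies 54 mm ahead of it (arm.tip_reach is the distance from the TCP to the fingertips, in mm); z points along the fingers, y is the line along which they close (so a half turn about z gives the same grasp; the last joint's range is limited). The gripper opens to 85 mm and grips with 20 to 120 N. Pads are 22 mm wide; open, the fingers measure 114 mm over their backs; the gripper's body (76 mm by 85 mm) begins 54 mm behind the grasp point. The pads swing forward as they close: fully open they stand 13 mm farther back than shut.
Start: joints at [-1.392, 0.576, 0.025, 1.437, -0.015, 1.129, -0.057], TCP at [175.348, 651.831, 303.889] pointing down, gripper open.
Joint ranges: [-2.76, 2.76], [-0.34, 2.15], [-1.52, 1.57], [0.19, 2.46], [-1.09, 4.23], [0.17, 1.99], [-2.82, 2.82]. Speed limits (rad/s): [2.22, 2.22, 3.01, 3.01, 3.14, 3.14, 3.14].

INTERFACE

Orientations are given as a unit quaternion [w, x, y, z].
In Python, from bench import telemetry, capture, ticket, arm gives the robot as it stands.
- The arm moves only by the tool carry_out, never from a script. Its argument "motion" is a list that holds one entry, the list of rows, each a list of 6 numbers: the shift along the tool's x, y, z in units of 40 mm (1.0 is 40 mm), then the turn, a rotation vector about the tool's x, y, z in units of 5 degrees (1.0 is 5 degrees). In form: [[[x, y, z, rx, ry, rz], ...]]. A call has 1 to 10 rows; each row shifts and turns the commanded pose from where the row before left it, along the tool's axes as they then stand; what a row does not reach is not made up. A row lasts 1/10 s, in which the tool goes at most 50 mm and 8.59 degrees, less where a joint would pass 70% of its speed; a pose out of reach is approached as far as the arm can. A call is refused whole if a number of a shift passes 1 or a number of a turn 1, either way. A call with a gripper value outside its range is refused whole. "jaw" is the closure, from -1 (fully open) to 1 (shut), set as the call begins (left out, the last holds). The fingers move at their own pace and stop on an object; "squeeze" is the grip in N (left out, the last holds). Time passes only in rows, so rows that do not move let the fingers close. It gives the time, the measured TCP pose, the force, the opening and the grip force at its end, in the units of the state.
- telemetry.observe(): the state, without advancing time (a new reading comes with each control period).
- capture(name): name is "scene" or "top" or "wrist"; returns a dict with "pixels" (400x640x3 uint8, red, green, blue), "K" (3x3 intrinsics, pixels), "position" and "rotation" of the camera in the world. Camera axes: x right, y up, looking along -z (the intrinsics and any distortion apply to the point x, -y, -z); pixel columns grow to the right and rows downward; lengths in mm; the calibration is good to about 2 mm. A picture is of the moment at which its call begins. There is no depth.
- ticket.job_done(): hands the job in; it is judged then, once.
The state is a dict: "time_s": time; "qpos": joint angles; "joint_velocities": joint speeds; "effort": joint torques, N m; "ee_pos": TCP position; "tool_rot": TCP orientation; "contact_force": force on the tool from outside, world axes, zero at the start; "moment": the same for the moment, N m; "gripper_width": finger opening in mm; "grasp_force": force on a finger pad.
Only numpy, scipy, OpenCV 4.12 (cv2) and the standard library are available. Lean on these libraries where they do the work, as an engineer would, in place of code of your own. Each camera call takes 0.05 s, during which the arm holds its last target. There are 200 camera calls.

## Working session

There is one attempt and no reset: what is moved stays moved. The work goes in short steps, Python scripts to look and compute and a tool call to move; the robot and the scene stay as the last step left them, time stands still between calls to the robot, and variables do not carry over. Pictures are saved under pics/ and viewed, at most 10 in all, crops included, and the job is handed in when it is done.

Besides the shell and the picture viewer there is one more tool, called as name(argument=value, ...) on one line, values as JSON. carry_out: Moves the arm, as the interface text tells. Its arguments: {"type":"object","properties":{"motion":{"type":"array"},"jaw":{"type":"number"},"squeeze":{"type":"number"}},"required":["motion"]}

```bash
mkdir -p pics; cat > h.py <<'E'
import numpy as np, cv2, pickle
from bench import telemetry, capture, ticket, arm
def snap(n,f):
    c=capture(n); cv2.imwrite(f'pics/{f}.png',np.array(c['pixels'])[:,:,::-1]); pickle.dump(c,open(f'pics/{f}.pkl','wb')); return c
def ray(c,u,v):
    K=np.array(c['K']);R=np.array(c['rotation']);d=np.linalg.solve(K,[u,v,1]);d=R@np.array([d[0],-d[1],-d[2]]);return np.array(c['position'],float),d
def onz(c,u,v,z):
    p,d=ray(c,u,v);return p+d*(z-p[2])/d[2]
def proj(c,P):
    R=np.array(c['rotation']);q=R.T@(np.array(P,float)-np.array(c['position']));q=np.array(c['K'])@[q[0],-q[1],-q[2]];return q[:2]/q[2]
def tri(*o):
    A=0;b=0
    for c,u,v in o:
        p,d=ray(c,u,v);d=d/np.linalg.norm(d);M=np.eye(3)-np.outer(d,d);A=A+M;b=b+M@p
    return np.linalg.solve(A,b)
def ld(f): return pickle.load(open(f'pics/{f}.pkl','rb'))
E
python3 - <<'E'
from h import *
for n in('scene','top','wrist'):
    c=snap(n,n+'0'); print(n,{k:np.round(v,3).tolist() for k,v in c.items() if k!='pixels'})
s=telemetry.observe();print(s)
E
```

```text
scene {'K': [[433.977, 0.0, 318.117], [0.0, 433.977, 196.291], [0.0, 0.0, 1.0]], 'position': [48.833, -773.685, 920.97], 'rotation': [0.877, 0.401, -0.111, -0.243]}
top {'K': [[515.258, 0.0, 311.535], [0.0, 515.258, 195.964], [0.0, 0.0, 1.0]], 'position': [317.344, 11.101, 1293.418], 'rotation': [0.711, 0.067, -0.061, -0.697]}
wrist {'K': [[275.878, 0.0, 325.409], [0.0, 275.878, 195.641], [0.0, 0.0, 1.0]], 'position': [96.645, 673.327, 373.302], 'rotation': [0.783, -0.128, -0.098, 0.601]}
{'time_s': 0.15, 'qpos': array([-1.39178104,  0.57634504,  0.02487141,  1.43769728, -0.01499172,
        1.12900955, -0.0565017 ]), 'joint_velocities': array([-0.00068768, -0.00117208, -0.00112601, -0.00272833, -0.00030639,
       -0.00173419, -0.00016729]), 'effort': array([ 3.12580116e-03, -7.66261768e+01,  2.25314006e+00, -2.86181492e+01,
        1.55862537e-02,  9.92422312e-03, -3.33081778e-05]), 'ee_pos': array([175.29994582, 651.58455034, 303.24333999]), 'tool_rot': array([-4.32188240e-05,  1.31021875e-01,  9.91379273e-01, -6.35702133e-04]), 'contact_force': array([-0.464339  , -0.27362831, -1.30720621]), 'moment': array([ 0.01252685, -0.0072657 , -0.03101178]), 'grasp_force': 0.0, 'gripper_width': 85.59569359152431}
```

View pics/scene0.png

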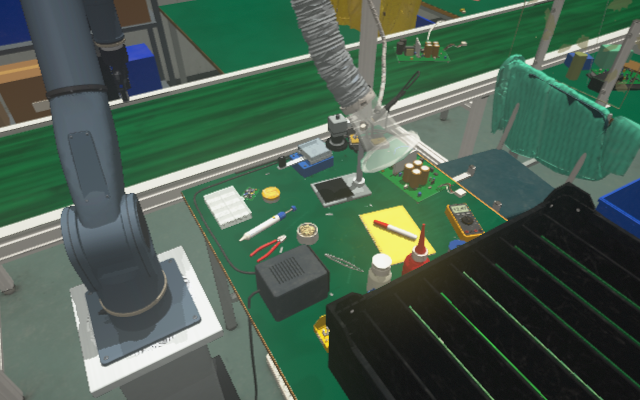

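View pics/top0.png

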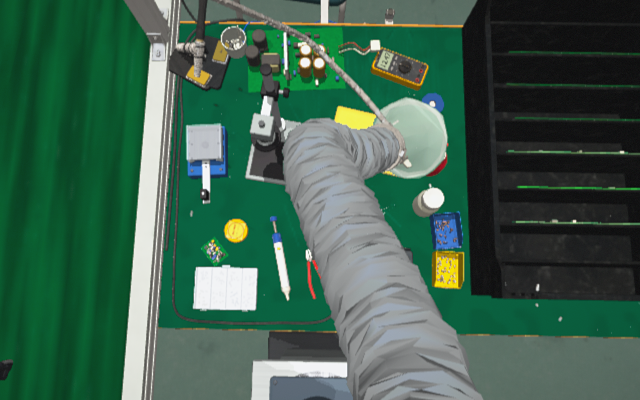

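The scene view shows the dock with its blue block and grip near (283,161), and the camera head near (338,125) on its base plate at (340,190). The top view shows the dock at (207,150), the grip at (206,196) and the head at (263,126). The fume hose covers the area to the right of the head. I'll enlarge both.

```bash
sed -i "s/R=np.array(c\['rotation'\])/R=rot(c)/g" h.py; cat >> h.py <<'E'
from scipy.spatial.transform import Rotation as Ro
def rot(c):
    q=np.array(c['rotation']); return q if q.shape==(3,3) else Ro.from_quat(q[[1,2,3,0]]).as_matrix()
def crop(f,u0,u1,v0,v1,k,o):
    im=cv2.imread(f'pics/{f}.png')[v0:v1,u0:u1]; cv2.imwrite(f'pics/{o}.png',cv2.resize(im,None,fx=k,fy=k,interpolation=cv2.INTER_CUBIC))
E
python3 - <<'E'
from h import *
crop('scene0',265,395,105,210,6,'sc'); crop('top0',170,310,75,215,4,'tc')
t=ld('top0'); print(onz(t,207,196,80),onz(t,265,140,250),onz(t,236,231,24))
s=ld('scene0');print(onz(s,271,194,24))
E
```

```text
[535.84267159 274.25139624  80.        ] [627.09103237 122.04659521 250.        ] [459.19191656 209.51202828  24.        ]
[459.38833966 201.52793429  24.        ]
```

View pics/sc.png

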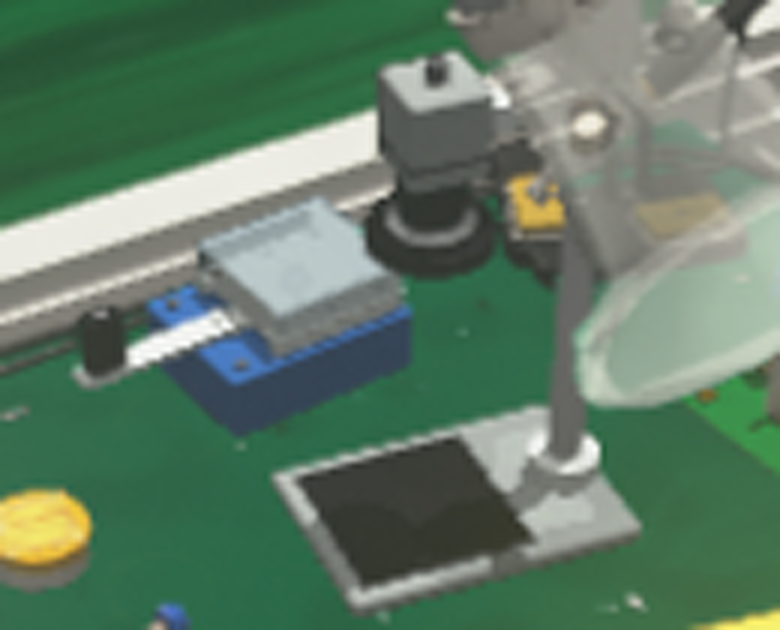

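View pics/tc.png

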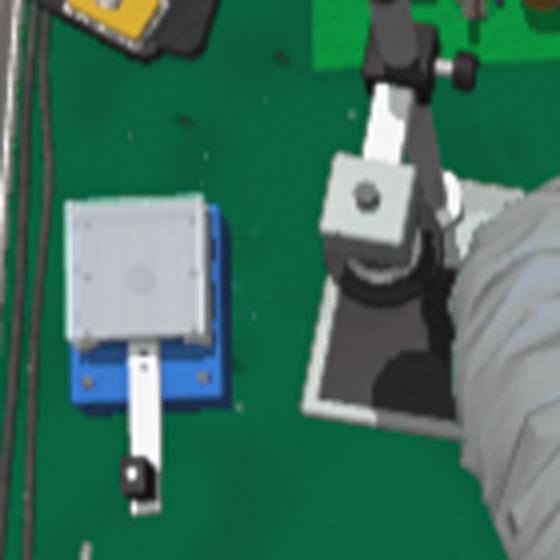

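The crops show these features, in crop pixels:
- **Scene crop:** dock top corners at (150,298), (238,385) and (410,312); grip top near (102,315); base plate corners at (275,477), (357,605), (638,525) and (545,408); ring light centred near (430,235).
- **Top crop:** block front corners at (72,405) and (222,398); hood corners at (68,343), (210,337), (66,201) and (203,195); base plate front-left corner at (304,410).

Next I'll fit the poses.

```bash
cat > fit.py <<'E'
from h import *
from scipy.optimize import least_squares
def fit(obs,x0,nz=0):
    # obs: (cam,(u,v),(x,y,z)) in object frame ; params x,y,yaw
    def W(p,P):
        c,s=np.cos(p[2]),np.sin(p[2]);return [p[0]+c*P[0]-s*P[1],p[1]+s*P[0]+c*P[1],P[2]]
    f=lambda p:np.concatenate([proj(c,W(p,P))-uv for c,uv,P in obs])
    r=least_squares(f,x0,x_scale=[10,10,.1]);return r.x,r.fun.reshape(-1,2)
E
python3 - <<'E'
from fit import *
s=ld('scene0');t=ld('top0')
S=lambda u,v:(265+u/6,105+v/6); T=lambda u,v:(170+u/4,75+v/4)
d=[(s,S(150,298),(-75,48,45)),(s,S(238,385),(-75,-48,45)),(s,S(410,312),(50,-48,45)),
(t,T(72,405),(-75,48,45)),(t,T(222,398),(-75,-48,45))]
for o in(d,d[:3],d[3:]):
    p,r=fit(o,[650,270,0.0]);print('dock',p.round(3),r.round(1).tolist())
b=[(s,S(275,477),(-65,60,14)),(s,S(357,605),(-65,-60,14)),(s,S(638,525),(105,-60,14)),(s,S(545,408),(105,60,14)),(t,T(304,410),(-65,60,14))]
for o in(b,b[:4]):
    q,r=fit(o,[620,120,-.1]);print('stand',q.round(3),r.round(1).tolist())
c=onz(s,*S(430,240),190);print(c)
for z in(165,190,215):
    print(z,proj(s,[q[0],q[1],z]),proj(t,[q[0],q[1],z]))
print('ring seen',S(430,240))
E
```

```text
dock [6.70838e+02 2.89356e+02 5.90000e-02] [[-1.5, 0.7], [-1.1, 0.1], [0.7, -0.2], [-0.3, -0.8], [0.8, -0.6]]
dock [6.73441e+02 2.89220e+02 5.40000e-02] [[-0.8, 0.4], [-0.5, -0.2], [1.3, -0.3]]
dock [6.69063e+02 2.90261e+02 6.50000e-02] [[-0.5, 0.0], [0.5, -0.0]]
stand [ 6.52274e+02  1.23432e+02 -1.46000e-01] [[-1.0, -0.5], [-0.3, 0.7], [1.4, 0.4], [0.3, -1.1], [-0.1, 0.3]]
stand [ 6.51967e+02  1.23491e+02 -1.45000e-01] [[-1.1, -0.5], [-0.4, 0.7], [1.3, 0.4], [0.2, -1.1]]
[651.01911636 122.60008097 190.        ]
165 [336.53545842 151.6633421 ] [268.33058706 140.20797508]
190 [336.7721368  144.76295633] [267.32904026 136.97891826]
215 [337.0148729  137.68595706] [266.28360947 133.60837644]
ring seen (336.6666666666667, 145.0)
```

```bash
python3 - <<'E'
from h import *
s=ld('scene0');t=ld('top0')
for a,b in(((390,155),(415,140)),((358,110),(375,140)),((335,60),(320,150)),((315,0),(340,230))):
    P=tri((s,*a),(t,*b));print(P.round(0),proj(s,P).round()-a,proj(t,P).round()-b)
E
```

```text
[ 600. -172.  353.] [1. 0.] [0. 1.]
[571. -85. 434.] [ 2. -1.] [-1.  3.]
[544.   2. 519.] [-5.  1.] [ 4. -7.]
[431. -39. 670.] [-25.   4.] [ 18. -32.]
```

View pics/wrist0.png

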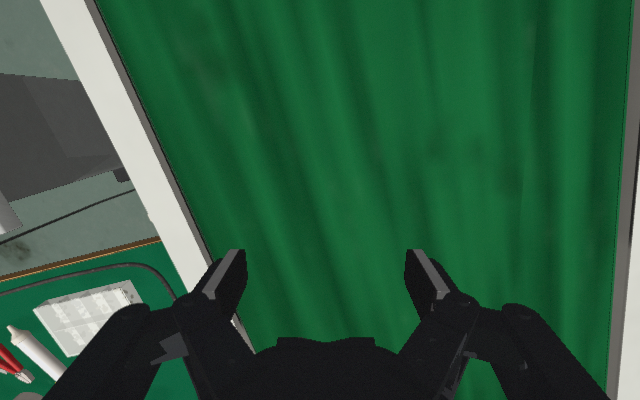

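The wrist view shows only the conveyor and the fingers, with the tool centre near column 325. Next I move over the grip and look again.

carry_out(motion=[[[0, 0, 0, 0, 0, -0.925], [0, 0, 0, 0, 0, -0.925], [0, 0, 0, 0, 0, -0.925], [0, 0, 0, 0, 0, -0.925], [-0.25, -0.3, 0, 0, 0, 0], [-0.5, -0.62, 0, 0, 0, 0], [-0.5, -0.62, 0, 0, 0, 0], [-0.5, -0.62, 0, 0, 0, 0], [-0.5, -0.62, 0, 0, 0, 0], [-0.5, -0.62, 0, 0, 0, 0]]], jaw=-1, squeeze=50)

```text
time_s: 1.15
ee_pos: [294.9, 520.4, 303.9]
tool_rot: [0.0, -0.028, 1.0, -0.0]
contact_force: [0.9, 0.4, 0.7]
gripper_width: 85.6
grasp_force: 0.0
```

carry_out(motion=[[[-0.5, -0.62, 0, 0, 0, 0], [-0.5, -0.62, 0, 0, 0, 0], [-0.5, -0.62, 0, 0, 0, 0], [-0.5, -0.62, 0, 0, 0, 0], [-0.5, -0.62, 0, 0, 0, 0], [-0.5, -0.62, 0, 0, 0, 0], [-0.5, -0.62, 0, 0, 0, 0], [-0.25, -0.3, 0, 0, 0, 0], [0, 0, 0, 0, 0, 0], [0, 0, 0, 0, 0, 0]]])

```text
time_s: 2.15
ee_pos: [453.6, 346.8, 303.8]
tool_rot: [-0.0, -0.03, 1.0, 0.0]
contact_force: [-0.2, 0.9, 0.4]
gripper_width: 85.1
grasp_force: 0.0
```

```bash
python3 - <<'E'
from h import *
o=telemetry.observe();print(o['time_s'],o['ee_pos'],o['tool_rot'],o['contact_force'],o['qpos'].round(3))
w=snap('wrist','wrist1');print(w['position'],w['rotation'])
d=(671,289,.06)
for P in((-130,0,87),(-75,48,45),(-75,-48,45),(-142,0,52)):
    c,s=np.cos(d[2]),np.sin(d[2]);print(P,proj(w,[d[0]+c*P[0]-s*P[1],d[1]+s*P[0]+c*P[1],P[2]]).round())
E
```

```text
2.15 [453.61364626 346.79542475 303.83901993] [-3.17094850e-04 -2.96077085e-02  9.99561510e-01  2.65893914e-04] [-0.2424366   0.90293571  0.44096611] [-0.721  0.42  -0.02   1.719  0.009  1.003  0.886]
[372.37121919 342.4672236  374.06694744] [ 0.67628155 -0.10967327 -0.11718576  0.71894543]
(-130, 0, 87) [264. 251.]
(-75, 48, 45) [308. 271.]
(-75, -48, 45) [239. 271.]
(-142, 0, 52) [269. 229.]
```

View pics/wrist1.png

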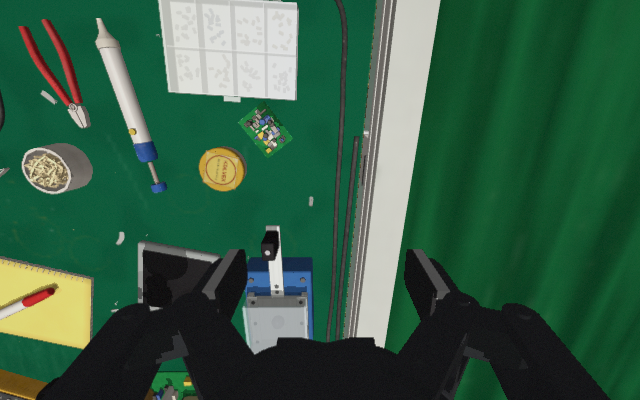

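The wrist view shows the grip near (269,245), the dock front edge near row 260, the hood below it, and the stand's black pad at (140–220, 245–310). I'll enlarge it.

```bash
python3 - <<'E'
from h import *
crop('wrist1',130,330,215,345,4,'wc')
E
```

```text
(no output)
```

View pics/wc.png

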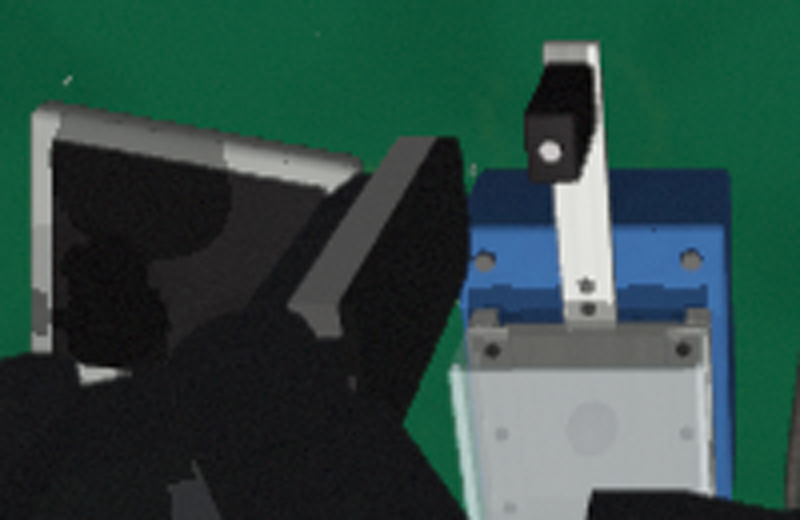

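```bash
python3 - <<'E'
from fit import *
s=ld('scene0');t=ld('top0');w=ld('wrist1')
S=lambda u,v:(265+u/6,105+v/6); T=lambda u,v:(170+u/4,75+v/4); W=lambda u,v:(130+u/4,215+v/4)
a=[(s,S(150,298),(-75,48,45)),(s,S(238,385),(-75,-48,45)),(s,S(410,312),(50,-48,45)),
(t,T(72,405),(-75,48,45)),(t,T(222,398),(-75,-48,45))]
d=[(w,W(725,227),(-75,48,45)),(w,W(470,224),(-75,-48,45)),(w,W(730,170),(-75,48,0)),(w,W(551,147),(-130,0,87)),(w,W(572,43),(-147,0,51))]
for o in(d,a+d):
    p,r=fit(o,[650,270,0.0]);print('dock',p.round(3),r.round(1).tolist())
    print('grip',p[0]-130*np.cos(p[2]),p[1]-130*np.sin(p[2]))
print('grip direct',onz(w,*W(551,147),87),onz(t,*T(135,470),87),onz(s,*S(102,312),87), tri((w,*W(551,147)),(s,*S(102,312))))
b=[(s,S(275,477),(-65,60,14)),(s,S(357,605),(-65,-60,14)),(s,S(638,525),(105,-60,14)),(s,S(545,408),(105,60,14)),(t,T(304,410),(-65,60,14)),
(w,W(36,108),(-65,-60,14)),(w,W(360,160),(-65,60,14))]
for o in(b,b[5:]):
    q,r=fit(o,[620,120,-.1]);print('stand',q.round(3),r.round(1).tolist())
E
```

```text
dock [6.72219e+02 2.95516e+02 6.80000e-02] [[1.2, 0.0], [-4.4, 1.2], [1.2, -2.7], [1.3, 0.7], [0.5, 0.6]]
grip 542.5219912205381 286.6527095151276
dock [6.72105e+02 2.93449e+02 5.50000e-02] [[-1.7, -0.1], [-1.5, -0.7], [0.4, -0.8], [-2.1, -1.4], [-1.0, -1.0], [0.4, 0.3], [-5.2, 0.7], [0.5, -2.4], [1.1, 0.5], [0.5, 0.4]]
grip 542.2998963344995 286.3344533409458
grip direct [541.69512154 285.10269097  87.        ] [542.92700792 280.98059965  87.        ] [544.28961379 282.38846489  87.        ] [544.33007852 284.53407904  84.73818313]
stand [ 6.52679e+02  1.29325e+02 -1.53000e-01] [[-1.7, -1.6], [-1.4, -0.5], [0.4, -0.5], [-0.4, -2.0], [-2.6, -0.1], [-2.5, -0.6], [-0.8, 1.8]]
stand [ 6.51894e+02  1.33859e+02 -1.20000e-01] [[-0.9, 0.0], [0.9, 0.1]]
```

carry_out(motion=[[[-0.35, -0.28, 0.43, 0, 0, 0], [-0.35, -0.28, 0.43, 0, 0, 0], [-0.35, -0.28, 0.43, 0, 0, 0], [-0.35, -0.28, 0.43, 0, 0, 0], [-0.35, -0.28, 0.43, 0, 0, 0], [-0.36, -0.29, 0.45, 0, 0, 0], [0, 0, 0, 0, 0, 0], [0, 0, 0, 0, 0, 0]]])

```text
time_s: 3.0
ee_pos: [542.4, 284.0, 199.2]
tool_rot: [-0.001, -0.03, 1.0, -0.0]
contact_force: [-0.0, 0.4, -0.5]
gripper_width: 85.5
grasp_force: 0.0
```

```bash
python3 - <<'E'
from h import *
w=snap('wrist','wrist2')
crop('wrist2',180,470,180,400,2.7,'wc2')
p=telemetry.observe()['ee_pos'];print(p)
for z in (73,54,60): print(proj(w,p-[0,0,z]))
print(proj(w,[543,284,87]))
E
```

```text
[542.23580272 284.70738854 199.82952399]
[325.3313582  250.28908973]
[325.32514292 268.77685429]
[325.32726851 262.45415362]
[324.29654446 223.33206088]
```

View pics/wc2.png

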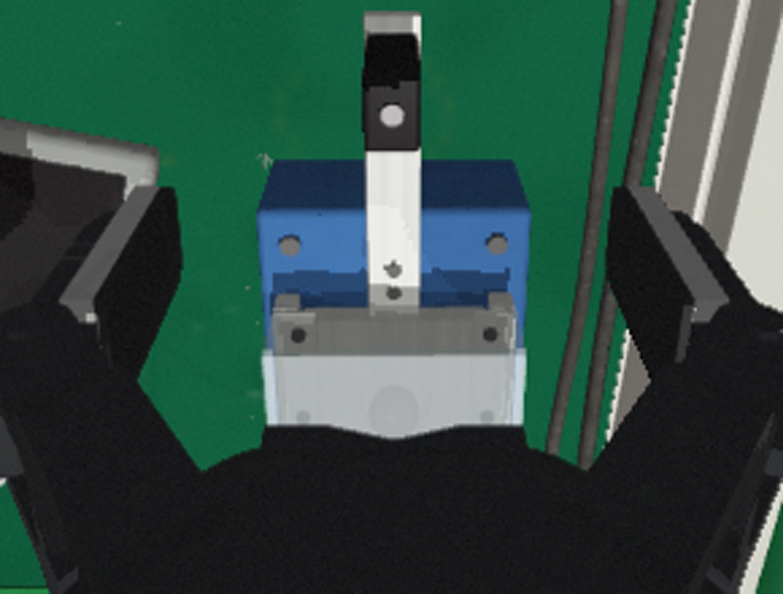

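The grip is centred between the fingers (column about 325) and aligned in yaw. I descend and close.

carry_out(motion=[[[0, 0, 0.3, 0, 0, 0], [0, 0, 0.3, 0, 0, 0], [0, 0, 0.3, 0, 0, 0], [0, 0, 0.3, 0, 0, 0], [0, 0, 0.3, 0, 0, 0], [0, 0, 0.27, 0, 0, 0], [0, 0, 0, 0, 0, 0], [0, 0, 0, 0, 0, 0]]])

```text
time_s: 3.85
ee_pos: [542.5, 284.0, 128.8]
tool_rot: [-0.0, -0.03, 1.0, -0.0]
contact_force: [0.1, 0.1, 1.1]
gripper_width: 85.6
grasp_force: 0.0
```

carry_out(motion=[[[0, 0, 0, 0, 0, 0], [0, 0, 0, 0, 0, 0], [0, 0, 0, 0, 0, 0], [0, 0, 0, 0, 0, 0], [0, 0, 0, 0, 0, 0], [0, 0, 0, 0, 0, 0], [0, 0, 0, 0, 0, 0], [0, 0, 0, 0, 0, 0], [0, 0, 0, 0, 0, 0], [0, 0, 0, 0, 0, 0]]], jaw=1, squeeze=25)

```text
time_s: 4.85
ee_pos: [542.5, 284.1, 129.3]
tool_rot: [0.0, -0.03, 1.0, 0.0]
contact_force: [-0.9, 0.6, 4.3]
gripper_width: 15.4
grasp_force: 32.0
```

carry_out(motion=[[[0, 0, 0, 0, 0, 0], [0, 0, 0, 0, 0, 0], [0, 0, 0, 0, 0, 0], [0.02, 0, 0, 0, 0, 0], [0.05, 0, 0, 0, 0, 0], [0.08, 0, 0, 0, 0, 0], [0.1, 0, 0, 0, 0, 0], [0.1, 0, 0, 0, 0, 0], [0.1, 0, 0, 0, 0, 0], [0.1, 0, 0, 0, 0, 0]]], squeeze=70)

```text
time_s: 5.85
ee_pos: [520.2, 282.7, 129.2]
tool_rot: [0.0, -0.03, 1.0, 0.0]
contact_force: [3.0, 1.0, 2.4]
gripper_width: 15.0
grasp_force: 71.2
```

carry_out(motion=[[[0.12, 0, 0, 0, 0, 0], [0.14, 0, 0, 0, 0, 0], [0.15, 0, 0, 0, 0, 0], [0.15, 0, 0, 0, 0, 0], [0.15, 0, 0, 0, 0, 0], [0.15, 0, 0, 0, 0, 0], [0.15, 0, 0, 0, 0, 0], [0.15, 0, 0, 0, 0, 0], [0.15, 0, 0, 0, 0, 0], [0.15, 0, 0, 0, 0, 0]]])

```text
time_s: 6.85
ee_pos: [461.6, 279.1, 129.0]
tool_rot: [-0.0, -0.03, 1.0, -0.0]
contact_force: [2.2, -0.1, 2.0]
gripper_width: 15.0
grasp_force: 71.1
```

carry_out(motion=[[[0.15, 0, 0, 0, 0, 0], [0.14, 0, 0, 0, 0, 0], [0.12, 0, 0, 0, 0, 0], [0.1, 0, 0, 0, 0, 0], [0.07, 0, 0, 0, 0, 0], [0.04, 0, 0, 0, 0, 0], [0.02, 0, 0, 0, 0, 0], [0, 0, 0, 0, 0, 0], [0, 0, 0, 0, 0, 0]]])

```text
time_s: 7.75
ee_pos: [436.5, 277.6, 129.0]
tool_rot: [-0.0, -0.03, 1.0, -0.0]
contact_force: [-0.5, 0.6, 0.6]
gripper_width: 14.7
grasp_force: 71.0
```

```bash
python3 - <<'E'
from h import *
s=snap('scene','scene1');t=snap('top','top1')
a=cv2.imread('pics/scene1.png')[120:220,220:320];b=cv2.imread('pics/top1.png')[120:270,150:300]
cv2.imwrite('pics/c1.png',np.hstack([cv2.resize(a,(390,390),interpolation=2),cv2.resize(b,(390,390),interpolation=2)]))
E
```

```text
(no output)
```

View pics/c1.png

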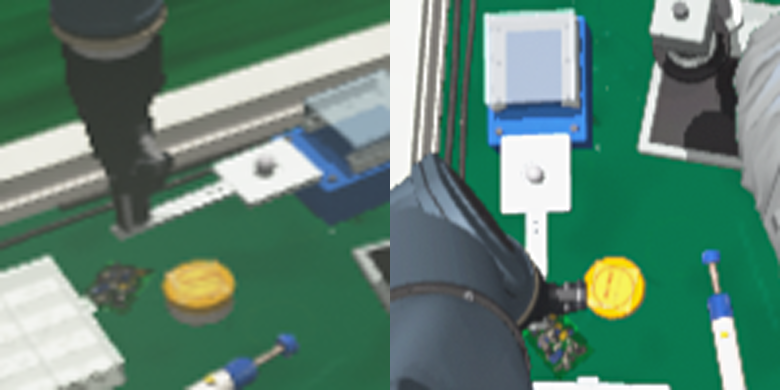

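The tray is free of the dock and the ball sits in the middle of the pocket, at (265,167) in the left half and (534,174) in the right. Only one picture is left, so I'll measure the ring light numerically from its dark silhouette against the green bench.

```bash
python3 - <<'E'
from h import *
def cm(f,u0,u1,v0,v1):
    im=cv2.imread(f'pics/{f}.png').astype(int)[v0:v1,u0:u1]
    print(f,u0,v0)
    for k,row in enumerate(im):
        print(v0+k,''.join('g' if g>r+25 and g>b+8 else ('#' if max(b,g,r)<55 else ('+' if max(b,g,r)<110 else '.')) for b,g,r in row))
cm('scene1',322,354,118,156)
cm('top1',244,288,102,158)
E
```

```text
scene1 322 118
118 gggggg+.......+++...............
119 gggggg++........................
120 gggggg+++.......................
121 gggggg+++.......................
122 gggggg++++..........+++++.......
123 gggg..+++++....++++++++++.......
124 g.....++++++++++++++++++++......
125 ......++++++++++++++++++++......
126 ......++++++++++++++++++++...++.
127 ......++++++++++++++++++++......
128 ......++++++++++++++++++++..+++.
129 ......+++++++++++++++++++++++++.
130 ......++++++++++++++++++++++++++
131 .......+++++++++++++++++++++++++
132 ........++++++++++++++++++++++++
133 .........+++++++++++++++++++++++
134 .........+++++++++++++++++++....
135 .........++++++++++++++++++.....
136 .........#+++++++++#+++++++.....
137 ........++++++###+##++++++++....
138 ......++++##+###++##++++gg++....
139 ....++++++##########++++gg++....
140 ....++++++###+#+++#++++++g++....
141 ...+++++.++#####+##+++++#+g+....
142 ...+++++..+++##++++++++++++++...
143 ...g+++++..++++++++..+++++++..++
144 ....++++++..........++++++++..+.
145 ....++++++++.....+++++++++g+++++
146 ....+++++++++++++++++++++gg+++++
147 .....+++
[... 2377 characters left out ...]
##########....
144 gggggggg.++####++........+++###########+....
145 gggggggg..+######++.....+##############+....
146 ggggggg....########+++#################.....
147 ggggggg....+##########################+.....
148 ggggggg....+##########################+.....
149 ggggggg....+++################+#######+.....
150 ggggggg....+++++############+++######+......
151 gggggg.....++++++++######++++++######+......
152 gggggg....+++++++++++++++++++++#######......
153 gggggg....+++++++++++++++++++++#######g.....
154 gggggg....++++++++++++++++++++++######+.....
155 gggggg....++++++++++++++++++++++#######.....
156 ggggg.....+++++++++++++++++++++++######+....
157 ggggg....++++++++++++++++++++++++######+....
```

```bash
python3 - <<'E'
from h import *
from scipy.optimize import least_squares
s=ld('scene1');t=ld('top1')
a=np.linspace(0,2*np.pi,361);C=np.c_[34*np.cos(a),34*np.sin(a),0*a]
def m(p):
    S=np.array([proj(s,c+p) for c in C]);T=np.array([proj(t,c+p) for c in C])
    return np.array([(S[:,0].max()+S[:,0].min())/2,S[:,1].max(),T[:,1].max(),T[:,0].min()])
for o in((336.0,150.5,151.0),(336.4,150.5,151.3),(336.4,151,151.6)):
    r=least_squares(lambda p:m(p)[:3]-o,[652,123,190.]);print(r.x.round(1),m(r.x).round(1))
for z in(186,190,194):print(z,m(np.array([652.3,123.4,z])).round(1))
b=np.array([566.3,285.3,58.3]);print(proj(s,b),proj(t,b), tri((s,287.5,162.4),(t,205,186.5)))
E
```

```text
[654.3 131.3 187.5] [336.  150.5 151.  248.8]
[652.8 126.9 190.6] [336.4 150.5 151.3 250.5]
[652.5 126.4 189.2] [336.4 151.  151.6 250.8]
186 [336.9 152.4 152.1 252.3]
190 [336.9 151.3 151.6 252.1]
194 [336.9 150.2 151.1 251.9]
[287.91598959 161.57581085] [205.02796282 185.29816693] [564.30946288 285.71899572  55.27571415]
```

carry_out(motion=[[[0, 0, -0.05, 0, 0, 0.05], [0, 0, -0.1, 0, 0, 0.1], [0, 0, -0.15, 0, 0, 0.2], [0, 0, -0.2, 0, 0, 0.25], [0, 0, -0.2, 0, 0, 0.25], [0, 0, -0.2, 0, 0, 0.25], [0, 0, -0.2, 0, 0, 0.25], [0, 0, -0.2, 0, 0, 0.25], [0, 0, -0.2, 0, 0, 0.25], [0, 0, -0.2, 0, 0, 0.25]]])

```text
time_s: 8.85
ee_pos: [436.7, 277.6, 197.8]
tool_rot: [0.0, 0.062, 0.998, 0.0]
contact_force: [-0.2, 0.5, -1.6]
gripper_width: 14.9
grasp_force: 70.6
```

carry_out(motion=[[[0, 0, -0.15, 0, 0, 0.15], [0, 0, -0.1, 0, 0, 0.08], [0, 0, -0.05, 0, 0, 0.03], [0, 0, -0.02, 0, 0, 0], [0, 0, 0, 0, 0, 0], [0, 0, 0, 0, 0, 0]]])

```text
time_s: 9.45
ee_pos: [436.6, 277.6, 209.6]
tool_rot: [-0.0, 0.073, 0.997, -0.0]
contact_force: [0.3, 0.9, -1.8]
gripper_width: 14.9
grasp_force: 70.6
```

carry_out(motion=[[[0, -0.05, 0, 0, 0, 0], [-0.01, -0.1, 0, 0, 0, 0], [-0.02, -0.16, 0, 0, 0, 0], [-0.02, -0.22, 0, 0, 0, 0], [-0.02, -0.26, 0, 0, 0, 0], [-0.02, -0.28, 0, 0, 0, 0], [-0.02, -0.28, 0, 0, 0, 0], [-0.02, -0.28, 0, 0, 0, 0], [-0.02, -0.28, 0, 0, 0, 0], [-0.02, -0.26, 0, 0, 0, 0]]])

```text
time_s: 10.45
ee_pos: [430.7, 189.7, 210.0]
tool_rot: [0.0, 0.073, 0.997, -0.0]
contact_force: [-0.1, 0.5, -1.7]
gripper_width: 15.2
grasp_force: 70.6
```

carry_out(motion=[[[-0.02, -0.24, 0, 0, 0, 0], [-0.02, -0.2, 0, 0, 0, 0], [-0.01, -0.16, 0, 0, 0, 0], [0, -0.1, 0, 0, 0, 0], [0, -0.06, 0, 0, 0, 0], [0, -0.04, 0, 0, 0, 0], [0, 0, 0, 0, 0, 0], [0, 0, 0, 0, 0, 0]]])

```text
time_s: 11.25
ee_pos: [428.2, 159.1, 209.9]
tool_rot: [0.0, 0.073, 0.997, 0.0]
contact_force: [-0.6, -0.0, -0.6]
gripper_width: 14.9
grasp_force: 70.6
```

```bash
python3 - <<'E'
from h import *
o=telemetry.observe();print(o['ee_pos'],o['tool_rot'],o['contact_force'])
s=snap('scene','scene2');t=snap('top','top2')
x=2*np.arctan2(o['tool_rot'][2],o['tool_rot'][1]);d=-np.array([np.cos(x),np.sin(x),0])
b=o['ee_pos']+130*d-[0,0,70.7];u,v=proj(s,b);U,V=proj(t,b);print(b,u,v,U,V)
def cm(f,u,v,n):
    u0,v0=int(u)-n,int(v)-n;im=cv2.cvtColor(cv2.imread(f'pics/{f}.png'),6)[v0:v0+2*n,u0:u0+2*n];print(f,u0,v0)
    for k,r in enumerate(im):print(v0+k,' '.join('%3d'%q for q in r))
cm('scene2',u,v,8);cm('top2',U,V,9)
E
```

```text
[428.16294134 159.12799509 209.89995966] [3.38417581e-05 7.26453040e-02 9.97357837e-01 6.55491700e-05] [-0.62428599 -0.03039502 -0.63887535]
[556.79083288 140.29012054 139.19995966] 306.5699828017235 165.37126692576345 260.55860931215335 183.3836583641063
scene2 298 157
157 117 108  88  83  80  75  72  67  67  67  67  69 104 132 123 114
158 117 118 109  88  83  83  80  72  68  66  67  69  82 101 119 133
159 117 117 118 109  89  82  83  79  73  82 104 124 150 173 197 213
160 117 118 117 117 108 100 112 121 142 170 202 221 237 242 242 242
161 117 126 139 153 172 185 202 214 236 242 242 242 242 242 242 242
162 171 190 214 230 242 242 241 240 240 240 241 242 242 242 242 242
163 242 242 242 242 242 241 235 225 225 230 236 240 242 242 241 242
164 242 242 242 242 242 231 194 206 218 213 202 226 241 242 242 242
165 242 242 242 242 237 198 154 175 183 176 178 212 236 241 242 242
166 242 242 242 242 234 177 120 138 143 140 149 182 216 237 242 242
167 242 242 242 242 233 180 101 106 107 103 158 229 239 236 242 242
168 242 242 242 242 232 162 116 102 100 104 165 231 241 241 243 243
169 242 242 2
[... 939 characters left out ...]
 247 245 247 247
183 247 247 247 247 240 238 219 224 235 240 230 213 189 239 248 246 247 247
184 247 247 247 247 232 238 211 223 236 244 232 214 180 215 249 247 247 247
185 247 247 247 247 237 246 210 213 228 237 223 203 165 187 250 247 246 247
186 247 247 247 247 243 248 222 193 207 214 198 176 136 161 251 247 247 247
187 247 247 247 247 246 247 246 177 166 171 157 137 123 165 251 247 247 247
188 247 247 247 247 247 246 249 196 155 135 121 131 149 202 249 247 247 247
189 247 247 247 247 247 247 247 238 193 174 170 184 231 242 248 247 247 247
190 247 247 247 247 247 247 247 248 243 243 243 245 249 248 247 247 247 247
191 247 247 247 247 247 247 247 247 248 248 248 248 247 247 247 247 247 247
```

carry_out(motion=[[[-0.04, 0, 0, 0, 0, 0], [-0.08, 0, 0, 0, 0, 0], [-0.12, 0, 0, 0, 0, 0], [-0.16, 0, 0, 0, 0, 0], [-0.2, 0, 0, 0, 0, 0], [-0.22, 0, 0, 0, 0, 0], [-0.22, 0, 0, 0, 0, 0], [-0.22, 0, 0, 0, 0, 0], [-0.22, 0, 0, 0, 0, 0], [-0.22, 0, 0, 0, 0, 0]]])

```text
time_s: 12.35
ee_pos: [496.2, 148.8, 209.8]
tool_rot: [-0.0, 0.073, 0.997, -0.0]
contact_force: [-0.5, -0.4, -1.8]
gripper_width: 14.9
grasp_force: 70.6
```

carry_out(motion=[[[-0.2, 0, 0, 0, 0, 0], [-0.16, 0, 0, 0, 0, 0], [-0.14, 0, 0, 0, 0, 0], [-0.1, 0, 0, 0, 0, 0], [-0.06, 0, 0, 0, 0, 0], [-0.04, 0, 0, 0, 0, 0], [-0.02, 0, 0, 0, 0, 0], [0, 0, 0, 0, 0, 0], [0, 0, 0, 0, 0, 0]]])

```text
time_s: 13.25
ee_pos: [523.7, 144.8, 209.9]
tool_rot: [-0.0, 0.073, 0.997, -0.0]
contact_force: [0.7, 0.6, -0.6]
gripper_width: 14.9
grasp_force: 70.6
```

```bash
python3 - <<'E'
from h import *
s=snap('scene','scene3');t=snap('top','top3')
print('ball2 tri',tri((s,306,166.7),(t,260.7,185)))
o=telemetry.observe();print(o['ee_pos'],o['contact_force'])
b=o['ee_pos']+130*np.array([.989,-.146,0])-[0,0,70.7];print(b,proj(s,b),proj(t,b))
a=cv2.imread('pics/scene3.png')[115:190,290:380];c=cv2.imread('pics/top3.png')[95:195,220:310]
cv2.imwrite('pics/f.png',np.hstack([cv2.resize(a,(430,358),interpolation=2),cv2.resize(c,(322,358),interpolation=2)]))
im=cv2.cvtColor(cv2.imread('pics/scene3.png'),6)[144:178,320:352]
for k,r in enumerate(im):print(144+k,' '.join('%3d'%q for q in r))
E
```

```text
ball2 tri [554.20169273 140.12300003 135.23306003]
[523.77462708 144.82952062 209.91530029] [-0.06300078  0.42099485 -1.18686421]
[652.34462708 125.84952062 139.21530029] [335.98437899 158.17616476] [268.31185603 143.22535955]
144 194 194 194 195 184 134  51  51  52  52  61  95 116 110 113 112 112 120 130 129 125 114  94  66  58  59  58  63  65  67 115 132
145 195 195 194 194 195 162  54  51  52  53  52  57  72  95 108 111 116 116 112 108  97  66  52  55  58  58  56  61  66  59  66  66
146 195 195 195 194 193 163  75  49  51  52  52  52  53  53  51  55  60  60  56  52  53  53  55  58  58  56  53  66  73  56  56  63
147 193 195 195 195 195 174 117  63  49  50  51  53  52  52  51  51  51  53  53  54  55  57  56  56  54  52  58  72  76  62  53  53
148 183 193 195 195 195 195 175 120  75  50  50  50  51  52  53  51  54  57  57  59  60  57  51  51  52  56  71  82  82  74  58  54
149 171 183 192 194 194 195 194 182 138  79  63  51  50  50  51  50  50  51  51  51  51  51  51  55  61  71  84  84  83  81  76  64
150 167 169 180 192 191 191 190 182 165 131  99  72  61  57  52  52  52  53  52  
[... 2914 characters left out ...]
  84  84  84  84  84  86  84  85  85  91
173  83  83  83  82  83  83  83  83  83  83  82  82  83  83  83  82  82  83  84  84  84  84  84  84  84  84  85  90 100 112 119 130
174  83  83  84  83  83  83  84  83  83  83  83  82  83  83  83  83  82  83  84  84  84  84  84  90 102 113 119 127 152 174 185 182
175  82  83  83  82  83  84  84  82  82  82  84  83  83  84  83  83  82  84  84  89 100 111 118 128 153 175 187 181 180 179 179 180
176  82  82  83  83  83  83  82  81  81  82  84  83  82  82  83  82  92 111 118 126 144 164 184 182 183 184 183 181 180 180 181 182
177  83  83  84  82  83  83  82  81  81  81  81  81  87 105 117 115 128 160 173 166 148 136 173 180 181 181 180 182 183 187 194 195
```

View pics/f.png

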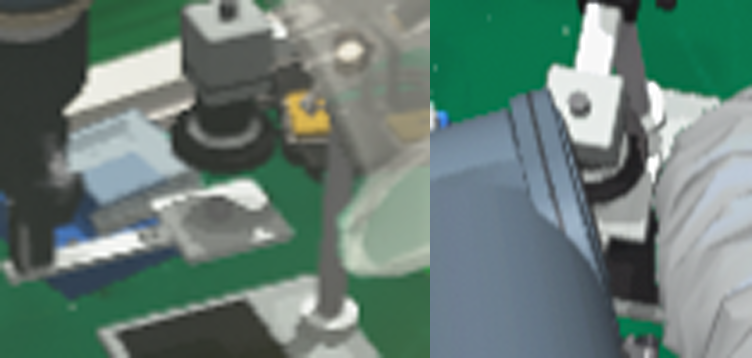

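In the last picture (scene on the left, top on the right) the tray plate is under the ring light. The ball shows as a dark spot near (215,210), which is scene pixel (335,159), and the head is untouched. Next I refine the offset between tray and ring from edges.

```bash
python3 - <<'E'
from h import *
from scipy.optimize import least_squares
from scipy.ndimage import map_coordinates
d=np.array([.98945,-.1449,0]);l=np.array([.1449,.98945,0]);z=np.array([0,0,1.])
def prep(f):return ld(f),cv2.cvtColor(cv2.imread(f'pics/{f}.png'),6).astype(float)
def edges(f,O):  # O tray origin kin; returns list of (P,normal,offset)
    c,im=prep(f);out=[]
    for A,B in(((36,-28),(36,28)),((-30,32),(32,32))):
        res=[]
        for k in np.linspace(0,1,21):
            q=np.array(A)*(1-k)+np.array(B)*k;P=O+d*q[0]+l*q[1]+7*z
            n3=d if A[0]==B[0] else l
            p=proj(c,P);n=proj(c,P+n3*5)-p;n/=np.linalg.norm(n)
            ss=np.arange(-4,4.01,.1);v=map_coordinates(im,[p[1]+ss*n[1],p[0]+ss*n[0]],order=1)
            hi,lo=v[:10].mean(),v[-10:].mean()
            if hi-lo<50: continue
            g=-np.gradient(v);g[g<0]=0;w=g*(g>g.max()*.3);res.append((P,n,(ss*w).sum()/w.sum()))
        print(f,A,len(res),np.median([r[2] for r in res]).round(2),np.std([r[2] for r in res]).round(2))
        out+= [(c,)+r for r in res if abs(r[2]-np.median([q[2] for q in res]))<.5]
    return out
O=np.array([556.8,140.3,209.9-84.2])
E=edges('top2',O)+edges('scene2',O)
r=least_squares(lambda p:[n@(proj(c,P+p)-proj(c,P))-o for c,P,n,o in E],[0,0,0.],loss='soft_l1')
print('tray camera-minus-kin',r.x.round(2),np.abs(r.fun).mean())
# ring
s=ld('scene3');t=ld('top2')
a=np.linspace(0,2*np.pi,721);C=np.c_[34*np.cos(a),34*np.sin(a),0*a]
pts=np.array([(325.5,146),(326,147),(327,148),(328.2,149),(329.3,150),(335.5,151.1),(342.7,150),(344.7,149),(345.8,148),(346.7,147)])
im=cv2.cvtColor(cv2.imread('pics/top1.png'),6)
print(im[146:156,262:270])
def f(p,vt):
    S=np.array([proj(s,c+p) for c in C]);T=np.array([proj(t,c+p) for c in C])
    D=np.linalg.norm(S[None]-pts[:,None],axis=2);i=D.argmin(1);cen=S.mean(0)
    sg=np.linalg.norm(pts-cen,axis=1)-np.linalg.norm(S[i]-cen,axis=1)
    return np.r_[sg,2*(T[:,1].max()-vt)]
for vt in(150.5,151.2,152):
    r=least_squares(f,[652,125,190.],args=(vt,),diff_step=1e-4);print(vt,r.x.round(1),r.fun.round(2), proj(s,r.x-[0,0,50]))
E
```

```text
top2 (36, -28) 21 0.11 0.09
top2 (-30, 32) 21 0.56 1.73
scene2 (36, -28) 21 0.17 0.12
scene2 (-30, 32) 21 0.37 0.09
tray camera-minus-kin [0.39 0.73 1.09] 0.10046423818102301
[[48 59 58 57 53 53 43 40]
 [41 41 41 40 41 42 43 46]
 [45 44 45 45 46 46 46 47]
 [47 48 47 47 47 47 48 48]
 [40 41 41 43 44 40 41 42]
 [56 50 42 45 48 46 48 57]
 [79 75 70 70 73 74 74 80]
 [86 86 86 85 86 85 86 85]
 [86 85 86 85 85 86 88 89]
 [86 86 85 86 87 88 89 90]]
150.5 [655.9 131.7 184.9] [-0.08  0.02 -0.    0.1   0.42  0.17 -0.   -0.02 -0.16 -0.19  0.18] [335.88602005 157.99594672]
151.2 [653.9 129.1 186.9] [-0.19 -0.09 -0.12 -0.01  0.35  0.1  -0.01 -0.05 -0.18 -0.19  0.06] [335.81693362 158.08025985]
152 [651.4 125.7 189.9] [-0.26 -0.14 -0.16 -0.03  0.34  0.09 -0.03 -0.03 -0.16 -0.18 -0.01] [335.76840661 158.11160478]
```

carry_out(motion=[[[-0.01, 0, 0.01, 0, 0, 0], [-0.015, 0, 0.01, 0, 0, 0], [-0.01, 0, 0, 0, 0, 0], [0, 0, 0, 0, 0, 0], [0, 0, 0, 0, 0, 0], [0, 0, 0, 0, 0, 0], [0, 0, 0, 0, 0, 0], [0, 0, 0, 0, 0, 0], [0, 0, 0, 0, 0, 0], [0, 0, 0, 0, 0, 0]]])

```text
time_s: 14.35
ee_pos: [525.3, 144.6, 209.1]
tool_rot: [-0.0, 0.073, 0.997, 0.0]
contact_force: [0.0, 0.4, -1.2]
gripper_width: 15.1
grasp_force: 70.6
```

```bash
python3 - <<'E'
from h import *
o=telemetry.observe();print(o['ee_pos'],o['contact_force'],np.abs(o['joint_velocities']).max())
s=snap('scene','scene4')
im=cv2.cvtColor(cv2.imread('pics/scene4.png'),6)[153:166,327:347]
for k,r in enumerate(im):print(153+k,' '.join('%3d'%q for q in r))
E
```

```text
[525.28224675 144.56595572 209.11074275] [ 0.02273918  0.40346108 -1.21418066] 0.002686358815980049
153 111 108 115 117 128 127  83  95 118 136 148 166 203 226 236 236 216 115  84  84
154 118 119 131 137 138 149 148 167 204 226 236 236 236 236 236 236 231 190 100  83
155 152 150 150 181 203 229 228 227 225 225 228 231 233 234 234 233 234 225 167  99
156 200 211 147 146 147 143 139 130 108 105 143 184 208 215 215 214 223 233 218 143
157 146 146 147 145 140 130 106  97  98  98  97 101 153 208 216 217 217 218 195 126
158 147 147 145 131 111 108 101  97 100 102  98  99 107 156 204 205 204 204 176 112
159 147 144 129 111 111 109 101  96 100 101  98  99 106 112 111 112 112 112 112 114
160 151 138 112 112 111 112 107  97  96  97  96 100 108 112 111 112 112 113 113 122
161 168 151 115 112 112 112 112 108  99 100 102 106 112 112 112 113 114 114 116 125
162 168 155 126 115 115 114 111 111 111 112 112 112 113 113 114 116 119 119 124 134
163 164 155 132 132 132 126 117 117 117 117 118 118 118 118 118 124 146 165 154 134
164 148 158 138 132 133 133 133 133 133 133 133 133 133 133 133 147 195 226 205 136
165 132 165 159 137 132 132 132 132 132 132 133 133 133 132 133 177 207 169 160 132
```

```bash
python3 -c "
from bench import ticket;print(ticket.job_done())"
```

```text
the job is handed in; nothing more can be done
None
```

The tray is held level and still under the ring light and the job is handed in; by my measurements the ball sits within about 2 mm of the focus, and the bystanders and camera head were not touched.

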